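# Press a stopper home with the lever corker and hold it down

### The job

The bottle in the green corking press has a stopper standing proud of its mouth. Flip the red safety catch right back to free the lever, then pull the lever down until the stopper sits fully home in the bottle, and finish while still holding the lever down: the gas in the bottle drives the stopper up again if you let go. Leave the stoppered bottle, the black pot and the glass tumbler beside the press where they stand.

Things in the scene. Friction and masses are not known exactly. Their poses are not given: they have to be found in the camera images.
- press: green lever corking press, fixed to the worktop: base 185 x 135 x 15 mm, a steel column at the rear and a head casting 37 mm wide that reaches forward from the column, its top at 246 mm. Origin on the worktop straight under the bottle's axis; x points from the bottle to the column (rear, away from the lever's grip), y to the press's left, z up. The base spans x -65 to 120 mm
- lever (a joint): angle of the steel lever, rad: 0 = up (on its stop, rising 16 degrees toward the grip); grows as the grip is pulled down. A spring lifts it when let go. Catch closed: locked, it gives under 0.04. Catch back: 3 N down at the grip brings the ram onto the stopper at 0.18; the pull then grows to about 14 N at 0.44, where the stopper is home, and must be kept up; pulling harder moves it no further
- lever_grip (a point): middle of the lever's round turned wooden grip (26 mm across, 85 mm long, lying along the lever, free all round), 195 mm from the pivot; about 324 mm above the worktop when up, 240 mm when the stopper is home. Its body's x axis points along the lever to the pivot
- lever_pivot (a point): pivot of the lever, 55 mm behind the bottle's axis and 270 mm above the worktop; the lever swings in the press's x-z plane
- catch (a joint): angle of the red safety catch, rad: 0 = closed (upright, its ledge under a pin on the lever's left side), grows as its bar is pushed to the rear (press +x), 1.15 = right back on its stop; at rest it stays where it is left, about 0.5 N at the bar moves it. From about 0.5 it no longer stands in the lever's way
- catch_bar (a point): middle of the catch's free length: a round red bar 11 mm thick and 40 mm long lying along the press's y, on the left of the lever; the point is 16 mm from its outer (left) end, 88 mm from the catch's hinge and, with the catch closed, about 322 mm above the worktop. The lever's side plate lies 30 mm to the right of the point
- catch_hinge (a point): hinge of the catch on the left side of the head, 22 mm in front of the bottle's axis, 234 mm above the worktop; the catch turns in the press's x-z plane
- ram: steel ram with a brass foot 25 mm across, driven straight down by the lever over the stopper; origin in the middle of the foot's underside, 208 mm above the worktop with the lever up
- bottle: amber glass bottle, loose, 58 mm across and 155 mm tall, 0.4 to 0.6 kg, standing in the rubber cup of the press, its foot 17 mm above the worktop; origin under its middle, z up along its axis
- stopper (a joint): how far the stopper in that bottle has been pressed in, m: 0 at the start (its head stands 14 mm above the bottle's lip), 0.014 = fully home with its head on the lip. Gas in the bottle pushes back on it with 8 N at the start to 36 N when home and drives it right up again when the ram is taken off
- stopper_top (a point): centre of the top of the stopper's black head (28 mm across, 12 mm high)
- done_bottle: a like amber bottle, already stoppered, loose, 167 mm tall in all, standing right of the press; origin under its middle. To be left alone
- pot: black perforated pot of spare stoppers, loose, 117 mm across, 53 mm tall, on the right of the press; origin under its middle. To be left alone
- tumbler: cut glass tumbler, loose, 78 mm across, 89 mm tall, on the left of the press; origin under its middle. To be left alone
Things that resemble listed ones, but are neither listed nor needed, are in the scene too. What is shaped like the bottle but blue or pink is not meant.

How it is judged:
By the outcome, as a careful person would: the job done as asked, in the order asked, and still so for the second after the job is handed in, while the arm keeps its last pose, push and grip.
It also fails if it takes over 48 s, if anything falls off the work surface, if the arm or the gripper's body presses on something with over 40 N, if the wrist force passes 120 N, or if a joint passes its speed limit or range.

### The arm

A 7-joint arm with a two-finger parallel gripper is mounted at the origin on a cart in front of the work surface, level with it; the furniture and walls round the work are solid. World frame = base frame: x ahead of the robot, y to its left, z up, the work surface at z = 0. Lengths are in m, angles in rad, forces in N, time in s.
With the tool pointing down it reaches from about 0.35 to 0.9 m from the base axis. Payload 7.2 kg.
Tool frame: the origin (TCP) lies at the very end of the fingers, on their centre line; the grasp point (between the pads) lies 19 mm behind it; z points along the fingers, y is the line along which they close (so a half turn about z gives the same grasp; the last joint's range is limited). The gripper opens to 85 mm and grips with 20 to 120 N. Pads are 22 mm wide; open, the fingers measure 114 mm over their backs; the gripper's body (76 mm by 85 mm) begins 54 mm behind the grasp point. The pads swing forward as they close: fully open they stand 13 mm farther back than shut.
Start: joints at [-1.276, 0.411, -0.013, 1.596, 0.006, 1.134, -0.082], TCP at [0.222, 0.584, 0.231] pointing down, gripper open.
Joint ranges: [-2.95, 2.95], [-0.29, 1.99], [-1.47, 1.44], [0.14, 2.54], [-1.03, 4.17], [0.13, 1.85], [-2.86, 2.86]. Speed limits (rad/s): [2.39, 2.39, 3.01, 3.01, 3.14, 3.14, 3.14].

### API

Orientations are given as a unit quaternion [x, y, z, w].
In Python, from cell import ctrl, read_camera gives the robot as it stands.
- The arm moves only by the tool jog_arm, never from a script. Its argument "series" is a list of rows, each a list of 2 entries, a list of its own where there are three numbers: the shift along the tool's x, y, z in mm, then the turn, a rotation vector about the tool's x, y, z in rad. In form: [[[tx, ty, tz], [wx, wy, wz]], ...]. A call has 1 to 20 rows; each row is the pose to reach, as a shift and turn from the pose commanded when the call began, along the tool's axes at that moment; what a row does not reach only later rows make up. A row lasts 1/8 s, in which the tool goes at most 62.5 mm and 10.7 degrees, less where a joint would pass 70% of its speed; a pose out of reach is approached as far as the arm can. A call with a gripper value outside its range is refused whole. "gripper" is the closure in counts, from 0 (fully open) to 255 (shut), set as the call begins (left out, the last holds). The fingers move at their own pace and stop on an object; "squeeze" is the grip in N (left out, the last holds). Time passes only in rows, so rows that repeat a pose let the fingers close. It gives the time, the measured TCP pose, the force, the opening and the grip force at its end, in the units of the state.
- ctrl.state(): the state, without advancing time (a new reading comes with each control period).
- read_camera(name): name is "side" or "top"; returns a dict with "frame" (480x640x3 uint8, blue, green, red), "range_z" (480x640 float32, m along the optical axis (not along the pixel's ray), 0 where there is no reading), "vfov" (degrees; the focal length in pixels is half the picture's height over the tangent of half this angle, whatever the lens; pixels are square), "cx", "cy" (the principal point, pixels), "view" (4x4, takes a point from world to camera coordinates). Camera axes: x right, y up, looking along -z (the intrinsics and any distortion apply to the point x, -y, -z); pixel columns grow to the right and rows downward; lengths in m; the calibration is good to about 2 mm. A picture is of the moment at which its call begins.
- ctrl.hand_in(): hands the job in; it is judged then, once.
The state is a dict: "clock": time; "qpos": joint angles; "qvel": joint speeds; "joint_efforts": joint torques, N m; "tcp_pos": TCP position; "tool_rot": TCP orientation; "wrist_force": force on the tool from outside, world axes, zero at the start; "ft_torque": the same for the moment, N m; "width": opening from 0.0 (shut) to 1.0 (fully open); "gripper_force": force on a finger pad.
Only numpy, scipy, OpenCV 4.12 (cv2) and the standard library are available. Lean on these libraries where they do the work, as an engineer would, in place of code of your own. Each camera call takes 0.05 s, during which the arm holds its last target. There are 200 camera calls.

## Working session

There is one attempt and no reset: what is moved stays moved. The work goes in short steps, Python scripts to look and compute and a tool call to move; the robot and the scene stay as the last step left them, time stands still between calls to the robot, and variables do not carry over. Pictures are saved under pics/ and viewed, at most 10 in all, crops included, and the job is handed in when it is done.

Besides the shell and the picture viewer there is one more tool, called after ">>>" in YAML: its name, and indented under it one key for each argument. jog_arm: Moves the arm, as the interface text tells. Its arguments: {"type":"object","properties":{"series":{"type":"array"},"gripper":{"type":"number"},"squeeze":{"type":"number"}},"required":["series"]}

```bash
mkdir -p pics; ls
cat > h.py <<'E'
import numpy as np, cv2
from cell import ctrl, read_camera
def K(c):
    f=240/np.tan(np.radians(c['vfov'])/2); return f
def unproj(c,u,v,d):
    f=K(c); p=np.array([(u-c['cx'])/f*d,-(v-c['cy'])/f*d,-d,1.0]); return (np.linalg.inv(c['view'])@p)[:3]
def cloud(c):
    f=K(c); d=c['range_z']; v,u=np.mgrid[0:480,0:640]
    p=np.stack([(u-c['cx'])/f*d,-(v-c['cy'])/f*d,-d,np.ones_like(d)],-1)
    return (p@np.linalg.inv(c['view']).T)[...,:3]
E
python3 - <<'E'
from h import *
for n in ('side','top'):
    c=read_camera(n); cv2.imwrite(f'pics/{n}0.png',c['frame']); np.savez(f'{n}0.npz',**c)
    print(n,{k:(v if k in('vfov','cx','cy') else None) for k,v in c.items() if k not in('frame','range_z','view')},np.linalg.inv(c['view']).round(3))
print(ctrl.state())
E
```

```text
pics
side {'vfov': 47.73137281085428, 'cx': 322.730568262685, 'cy': 230.00691425168046} [[ 0.999 -0.022  0.049  0.637]
 [ 0.052  0.606 -0.794 -0.658]
 [-0.012  0.795  0.606  0.768]
 [ 0.     0.     0.     1.   ]]
top {'vfov': 49.641360657696104, 'cx': 322.3011973240673, 'cy': 239.03826869786673} [[ 0.005  0.987 -0.16   0.404]
 [-1.     0.005 -0.     0.092]
 [ 0.     0.16   0.987  1.266]
 [ 0.     0.     0.     1.   ]]
{'clock': 0.1, 'qpos': array([-1.27620428,  0.41183094, -0.01273071,  1.59699719,  0.00555582,
        1.13432088, -0.08218961]), 'qvel': array([ 7.17996221e-04, -2.54476716e-03, -6.46617527e-05, -3.75760352e-03,
       -1.12804930e-03, -1.56745088e-03, -3.63323258e-04]), 'joint_efforts': array([ 2.21961440e-03, -6.01825047e+01,  6.84276726e-01, -3.00091588e+01,
        1.40702233e-02,  6.41288498e-03, -2.60010552e-05]), 'tcp_pos': array([0.2216489 , 0.58386815, 0.23051511]), 'tool_rot': array([ 1.80386482e-01,  9.83595515e-01, -7.53341855e-04, -1.07363928e-04]), 'wrist_force': array([-0.44079452,  0.20452222, -0.23150488]), 'ft_torque': array([-0.02854487, -0.02843627,  0.04059303]), 'gripper_force': 0.0, 'width': 0.9948470230945792}
```

View pics/side0.png

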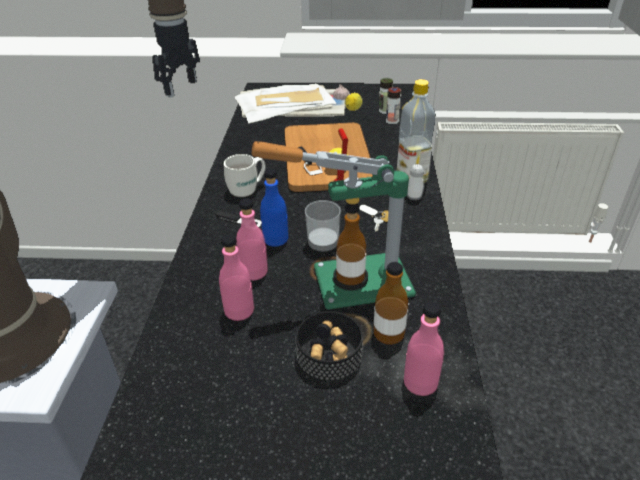

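View pics/top0.png

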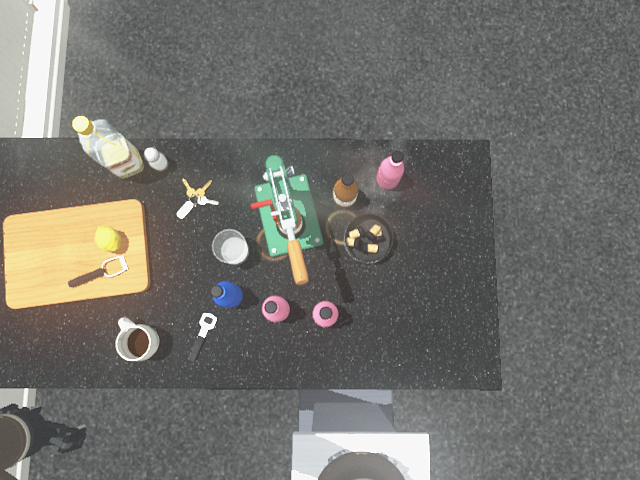

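The side view shows the grip at about (280,152), the red catch at (343,140) and the press base at (365,282). In the top view the grip is at (297,262) and the red catch bar at (262,204). The next step is to measure them with colour masks and depth.

Run:
```python
from h import *
C={n:dict(np.load(f'{n}0.npz')) for n in('side','top')}
boxes={'side':{'red':(325,120,360,190),'grip':(245,135,312,168)},'top':{'red':(245,195,285,212),'grip':(280,230,312,290)}}
for n,c in C.items():
    hsv=cv2.cvtColor(c['frame'],cv2.COLOR_BGR2HSV); P=cloud(c); H,S,V=cv2.split(hsv)
    m={'red':((H<6)|(H>174))&(S>150)&(V>70),'grip':(H>=6)&(H<20)&(S>100)&(V>90)}
    for k,(a,b,e,f) in boxes[n].items():
        z=np.zeros((480,640),bool); z[b:f,a:e]=m[k][b:f,a:e]; ok=z&(c['range_z']>0)
        p=P[ok]; p=p[p[:,2]>.15]; mu=np.median(p,0); w,ev=np.linalg.eigh(np.cov(p.T)); 
        t=(p-mu)@ev[:,2]
        vs,us=np.nonzero(z); print(n,k,len(p),'px',us.mean(),vs.mean(),us.min(),us.max(),vs.min(),vs.max(),'med',mu.round(4),'axis',ev[:,2].round(3),'ends',(mu+ev[:,2]*np.percentile(t,2)).round(3),(mu+ev[:,2]*np.percentile(t,98)).round(3))
    g=(H>65)&(H<95)&(S>100)&(V>30)&(c['range_z']>0)
    p=P[g]; q=p[(abs(p[:,2]-.015)<.006)]; print(n,'base',len(q),q.mean(0).round(3)); r=cv2.minAreaRect((q[:,:2]*1000).astype(np.float32)); print(r,cv2.boxPoints(r).round())
    q=p[(p[:,2]>.22)]; 
    if len(q): r=cv2.minAreaRect((q[:,:2]*1000).astype(np.float32)); print('head',r,np.percentile(q[:,2],[5,50,95]))
# scene occupancy: high points near the press
P=cloud(C['top']); p=P[C['top']['range_z']>0]
def obj(n,u,v): print(n,(u,v),cloud(C[n])[v,u].round(3))
for u,v in((277,308),(326,314),(227,293),(230,248),(346,180)): obj('top',u,v)
```

```text
side red 160 px 342.0993788819876 151.49068322981367 335 347 129 180 med [0.6221 0.1846 0.3122] axis [0.069 0.192 0.979] ends [0.617 0.172 0.246] [0.623 0.188 0.331]
side grip 722 px 285.2155926809865 149.84884645982498 252 311 135 167 med [0.5145 0.1275 0.3285] axis [-0.93  -0.22   0.293] ends [0.553 0.137 0.316] [0.479 0.119 0.34 ]
side base 1899 [0.651 0.156 0.014]
((666.5174560546875, 172.19296264648438), (183.73448181152344, 137.39353942871094), 14.395051956176758) [[560. 216.]
 [595.  83.]
 [773. 128.]
 [738. 262.]]
head ((669.080810546875, 172.48687744140625), (143.1664581298828, 42.29344940185547), 14.699591636657715) [0.22660629 0.24236557 0.27400092]
top red 32 px 254.96875 205.21875 251 261 203 207 med [0.6186 0.2183 0.3267] axis [ 0.027 -0.999  0.018] ends [0.618 0.225 0.327] [0.619 0.208 0.327]
top grip 402 px 297.9611650485437 263.3373786407767 281 307 230 284 med [0.5085 0.1349 0.3344] axis [-0.936 -0.237  0.261] ends [0.553 0.146 0.322] [0.477 0.127 0.343]
top base 8 [0.591 0.175 0.015]
((588.2854614257812, 183.5384521484375), (18.87727928161621, 80.56659698486328), 13.371089935302734) [[570. 221.]
 [588. 142.]
 [607. 147.]
 [588. 225.]]
head ((650.1875610351562, 175.95681762695312), (102.48298645019531, 3.2388343811035156), 31.646127700805664) [0.25558472 0.28517337 0.28774468]
top (277, 308) [0.434 0.186 0.179]
top (326, 314) [0.422 0.084 0.18 ]
top (227, 293) [0.468 0.301 0.127]
top (230, 248) [0.584 0.318 0.011]
top (346, 180) [0.712 0.042 0.167]
```

```bash
cat >> h.py <<'E'
from scipy.spatial.transform import Rotation as R
O=np.array([.640,.165,0]); a=np.radians(14.4); ex=np.array([np.cos(a),np.sin(a),0]); ey=np.array([-np.sin(a),np.cos(a),0]); ez=np.array([0,0,1.])
def W(x,y,z): return O+x*ex+y*ey+z*ez
def rot(t): # tool x along lever toward grip, lever rising t
    X=-ex*np.cos(t)+ez*np.sin(t); return np.stack([X,ey,np.cross(X,ey)],1)
def rel(p,Rm,st=None):
    st=st or ctrl.state(); R0=R.from_quat(st['tool_rot']).as_matrix()
    print('shift mm',(R0.T@(p-st['tcp_pos'])*1000).round(1),'turn',R.from_matrix(R0.T@Rm).as_rotvec().round(3))
E
python3 - <<'E'
from h import *
r0=R.from_quat(ctrl.state()['tool_rot']).as_matrix()
rel(W(-.060,.052,.40),rot(0))
E
```

```text
shift mm [-460.8 -235.5 -169.1] turn [-0.001 -0.    -0.614]
```

>>> jog_arm:
  series:
    - [[0, 0, -60], [0, 0, 0]]
    - [[0, 0, -120], [0, 0, 0]]
    - [[0, 0, -169], [0, 0, 0]]
    - [[-461, -235, -169], [0, 0, -0.614]]
    - [[-461, -235, -169], [0, 0, -0.614]]
    - [[-461, -235, -169], [0, 0, -0.614]]
    - [[-461, -235, -169], [0, 0, -0.614]]
    - [[-461, -235, -169], [0, 0, -0.614]]
    - [[-461, -235, -169], [0, 0, -0.614]]
    - [[-461, -235, -169], [0, 0, -0.614]]
    - [[-461, -235, -169], [0, 0, -0.614]]
    - [[-461, -235, -169], [0, 0, -0.614]]
    - [[-461, -235, -169], [0, 0, -0.614]]
    - [[-461, -235, -169], [0, 0, -0.614]]
    - [[-461, -235, -169], [0, 0, -0.614]]
    - [[-461, -235, -169], [0, 0, -0.614]]
  gripper: 255
  squeeze: 60

```text
clock: 2.1
tcp_pos: [0.5688, 0.202, 0.4004]
tool_rot: [-0.126, 0.992, 0.0, 0.0]
wrist_force: [0.4, 0.8, 0.2]
width: 0.002
gripper_force: 0.0
```

Run:
```python
from h import *
s=ctrl.state(); print(s['clock'],s['tcp_pos'],s['width'],s['qpos'].round(2),s['qvel'].max())
for z in(.40,.295): rel(W(-.060,.052,z),rot(0),s)
rel(W(.040,.052,.25),rot(0),s)
c=read_camera('side');cv2.imwrite('pics/s1.png',cv2.resize(c['frame'][60:260,190:450],None,fx=3,fy=3))
c=read_camera('top');cv2.imwrite('pics/t1.png',c['frame'])
```

```text
2.1 [0.56884641 0.20204796 0.40043888] 0.002372111866541048 [-0.56  0.29  0.19  1.39 -0.06  1.47  1.45] 0.0057125959641723765
shift mm [ 0.3 -1.6  0.4] turn [0.    0.    0.002]
shift mm [  0.3  -1.6 105.4] turn [0.    0.    0.002]
shift mm [-99.7  -1.8 150.5] turn [0.    0.    0.002]
```

View pics/s1.png

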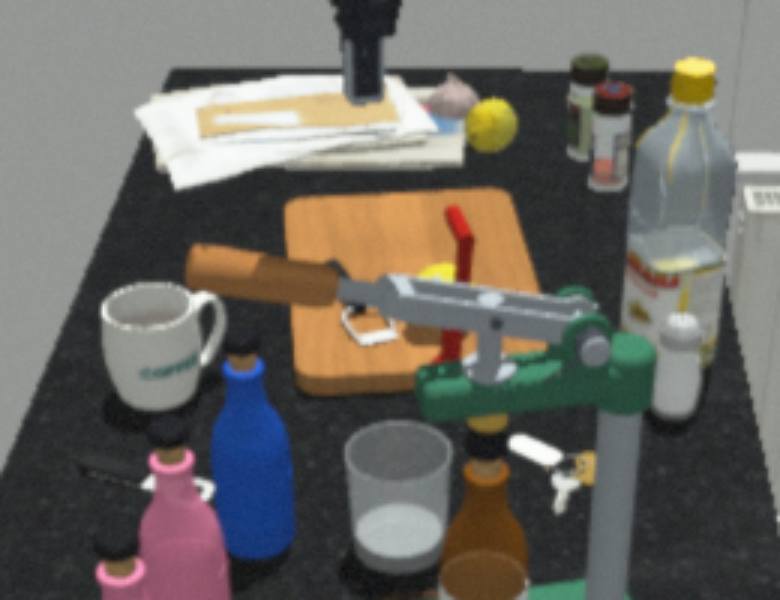

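The closed fingertips (crop 363,100) are in front of and above the red bar (crop 450–470, 210–240), on its left side. Next I go down and push the bar to the rear.

>>> jog_arm:
  series:
    - [[0, -1, 52], [0, 0, 0]]
    - [[0, -1, 106], [0, 0, 0]]
    - [[-15, -1, 106], [0, 0, 0]]
    - [[-27, -1, 108], [0, 0, 0]]
    - [[-35, -1, 109], [0, 0, 0]]
    - [[-43, -1, 111], [0, 0, 0]]
    - [[-51, -1, 114], [0, 0, 0]]
    - [[-59, -1, 118], [0, 0, 0]]
    - [[-67, -1, 123], [0, 0, 0]]
    - [[-75, -1, 129], [0, 0, 0]]
    - [[-82, -1, 136], [0, 0, 0]]
    - [[-88, -1, 142], [0, 0, 0]]
    - [[-93, -1, 148], [0, 0, 0]]
    - [[-97, -1, 151], [0, 0, 0]]
    - [[-97, -1, 151], [0, 0, 0]]

```text
clock: 4.08
tcp_pos: [0.6637, 0.2242, 0.2489]
tool_rot: [-0.125, 0.992, -0.0, -0.0]
wrist_force: [-0.1, 0.2, 0.5]
width: -0.003
gripper_force: 0.0
```

Run:
```python
from h import *
s=ctrl.state(); print(s['clock'],s['tcp_pos'],s['wrist_force'])
rel(W(.045,.052,.25),rot(0),s)
c=read_camera('side');cv2.imwrite('pics/s2.png',cv2.resize(c['frame'][60:260,190:450],None,fx=3,fy=3))
```

```text
4.075 [0.66367024 0.22415477 0.24886081] [-0.11665533  0.19485646  0.47107986]
shift mm [-7.4  0.6 -1.1] turn [-0.    -0.001 -0.   ]
```

View pics/s2.png

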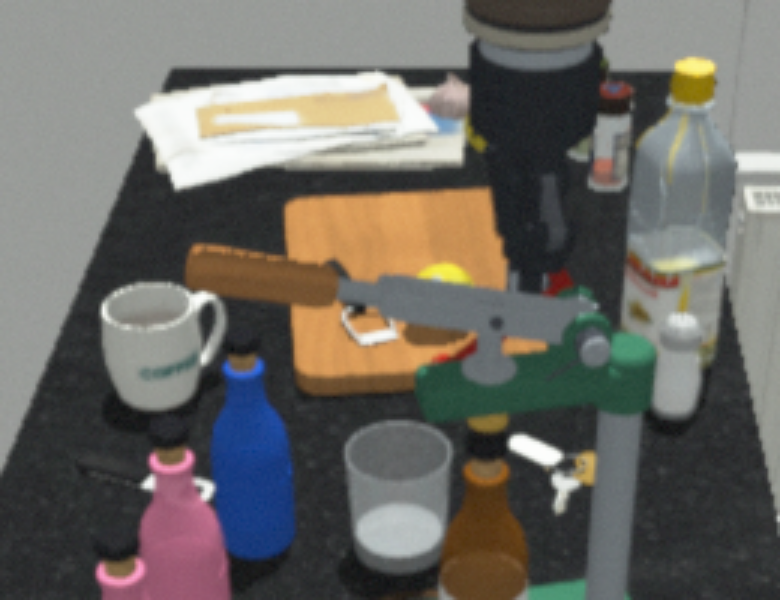

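The catch bar has swung back to about crop (560,285), but I feel no stop yet. I'll keep pushing gently until there is contact force.

>>> jog_arm:
  series:
    - [[-4, 0, 1], [0, 0, 0]]
    - [[-8, 0, 2], [0, 0, 0]]
    - [[-8, 0, 2], [0, 0, 0]]

```text
clock: 4.5
tcp_pos: [0.6676, 0.2249, 0.2442]
tool_rot: [-0.125, 0.992, -0.001, -0.005]
wrist_force: [-10.6, -3.3, -7.3]
width: -0.002
gripper_force: 5.4
```

Run:
```python
from h import *
s=ctrl.state()
t=np.radians(16); Z=rot(t)[:,2]; G=W(-.132,.001,.324)
rel(W(.0,.052,.30),rot(0),s); rel(W(-.06,.052,.45),rot(0),s); rel(G+Z*.019-Z*.10,rot(t),s); rel(G+Z*.019,rot(t),s)
```

```text
shift mm [ 42.2   0.8 -55.4] turn [-0.001 -0.011 -0.   ]
shift mm [ 103.8    0.6 -204.7] turn [-0.001 -0.011 -0.   ]
shift mm [ 153.   -50.3 -156. ] turn [-0.001  0.268 -0.   ]
shift mm [179.5 -50.3 -59.6] turn [-0.001  0.268 -0.   ]
```

>>> jog_arm:
  series:
    - [[25, 0, 0], [0, 0, 0]]
    - [[45, 0, -50], [0, 0, 0]]
    - [[75, 0, -110], [0, 0, 0]]
    - [[105, 0, -165], [0, 0, 0]]
    - [[130, -25, -190], [0, 0.1, 0]]
    - [[155, -50, -175], [0, 0.268, 0]]
    - [[157, -50, -158], [0, 0.268, 0]]
    - [[157, -50, -158], [0, 0.268, 0]]
    - [[157, -50, -158], [0, 0.268, 0]]
  gripper: 0

```text
clock: 5.62
tcp_pos: [0.5319, 0.1391, 0.4063]
tool_rot: [-0.124, 0.983, -0.016, -0.132]
wrist_force: [-0.2, -0.0, 0.4]
width: 1.002
gripper_force: 0.0
```

Run:
```python
from h import *
s=ctrl.state(); print(s['clock'],s['tcp_pos'],s['width'],s['wrist_force'])
t=np.radians(16); Z=rot(t)[:,2]; G=W(-.132,.001,.324)
rel(G+Z*.019,rot(t),s)
c=read_camera('side');a_=cv2.resize(c['frame'][60:240,220:440],(400,327))
d=read_camera('top');P=cloud(c)
for n,c in(('side',c),('top',d)):
    H,S,V=cv2.split(cv2.cvtColor(c['frame'],cv2.COLOR_BGR2HSV)); P=cloud(c)
    m=((H<6)|(H>174))&(S>150)&(V>70)&(P[...,2]>.24)&(P[...,2]<.35)&(abs(P[...,0]-.66)<.08)&(abs(P[...,1]-.2)<.07)
    q=P[m]-O; print(n,len(q)); 
    if len(q): print(np.stack([q@ex,q@ey,q[:,2]],1)[::max(1,len(q)//8)].round(3))
b_=cv2.resize(d['frame'][140:320,200:420],(400,327)); cv2.imwrite('pics/s3.png',np.hstack([a_,b_]))
```

```text
5.625 [0.53185804 0.13906086 0.40633964] 1.0019750115503618 [-0.15463    -0.00389955  0.40103478]
shift mm [ -1.3  -0.8 103.9] turn [0.    0.013 0.001]
side 166
[[ 0.026  0.062  0.313]
 [ 0.027  0.047  0.313]
 [ 0.021  0.03   0.314]
 [ 0.028  0.023  0.311]
 [ 0.018  0.023  0.303]
 [ 0.016  0.022  0.296]
 [-0.006  0.021  0.258]
 [-0.007  0.024  0.25 ]
 [-0.021  0.027  0.242]]
top 0
```

View pics/s3.png

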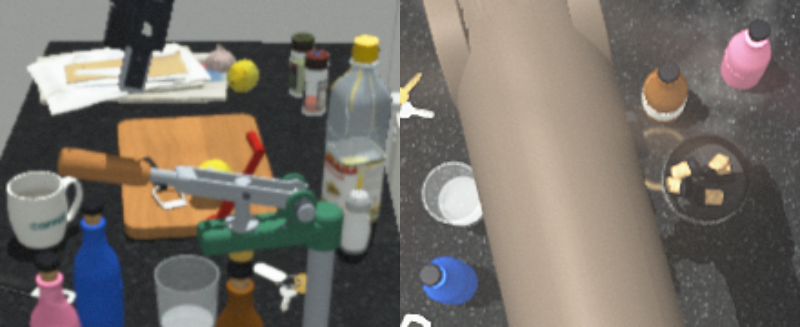

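The catch has come forward again, to about 0.54 rad (bar at left crop (255,145)). My retreat with the fingers opening must have dragged it. I'll push it back once more and withdraw straight forward with the fingers shut.

Run:
```python
from h import *
s=ctrl.state()
for p in((-.06,.052,.43),(-.03,.052,.28),(.0,.052,.265),(.02,.052,.255),(.038,.052,.247),(.045,.052,.245),(-.02,.052,.245),(-.06,.052,.245),(-.09,.052,.245)): rel(W(*p),rot(0),s)
```

```text
shift mm [-43.2  50.2 -36.2] turn [ 0.    -0.266  0.001]
shift mm [-111.6   50.1  100.6] turn [ 0.    -0.266  0.001]
shift mm [-144.5   50.1  107.2] turn [ 0.    -0.266  0.001]
shift mm [-166.4   50.1  111.6] turn [ 0.    -0.266  0.001]
shift mm [-185.9   50.1  114.6] turn [ 0.    -0.266  0.001]
shift mm [-193.1   50.1  114.7] turn [ 0.    -0.266  0.001]
shift mm [-130.4   50.1  131.8] turn [ 0.    -0.266  0.001]
shift mm [-91.8  50.1 142.3] turn [ 0.    -0.266  0.001]
shift mm [-62.9  50.2 150.2] turn [ 0.    -0.266  0.001]
```

>>> jog_arm:
  series:
    - [[-20, 25, -36], [0, -0.1, 0]]
    - [[-43, 50, -36], [0, -0.266, 0]]
    - [[-43, 50, -36], [0, -0.266, 0]]
    - [[-43, 50, -36], [0, -0.266, 0]]
    - [[-66, 50, 10], [0, -0.266, 0]]
    - [[-90, 50, 56], [0, -0.266, 0]]
    - [[-112, 50, 101], [0, -0.266, 0]]
    - [[-128, 50, 104], [0, -0.266, 0]]
    - [[-144, 50, 107], [0, -0.266, 0]]
    - [[-155, 50, 109], [0, -0.266, 0]]
    - [[-166, 50, 112], [0, -0.266, 0]]
    - [[-176, 50, 113], [0, -0.266, 0]]
    - [[-186, 50, 115], [0, -0.266, 0]]
    - [[-192, 50, 115], [0, -0.266, 0]]
    - [[-192, 50, 115], [0, -0.266, 0]]
    - [[-192, 50, 115], [0, -0.266, 0]]
  gripper: 255

```text
clock: 7.72
tcp_pos: [0.6678, 0.2252, 0.2425]
tool_rot: [-0.125, 0.992, -0.0, -0.003]
wrist_force: [-5.3, -1.6, -3.6]
width: 0.004
gripper_force: 2.9
```

```bash
cat >> h.py <<'E'
def catch():
    c=read_camera('side'); H,S,V=cv2.split(cv2.cvtColor(c['frame'],cv2.COLOR_BGR2HSV)); P=cloud(c)
    m=((H<6)|(H>174))&(S>150)&(V>70)&(P[...,2]>.22)&(P[...,2]<.35)&(abs(P[...,0]-.66)<.08)&(abs(P[...,1]-.2)<.07)
    q=P[m]-O; q=np.stack([q@ex,q@ey,q[:,2]],1); print(len(q)); print(q[::max(1,len(q)//7)].round(3)); return c
E
python3 - <<'E'
from h import *
s=ctrl.state(); d=s['tcp_pos']-O; print(s['clock'],d@ex,d@ey,d[2],s['wrist_force']); catch()
E
```

```text
7.725 0.041934555348719676 0.051420886648823536 0.24249859766902504 [-5.31573213 -1.58996097 -3.62225962]
25
[[ 0.059  0.035  0.281]
 [ 0.053  0.021  0.287]
 [ 0.052  0.032  0.28 ]
 [ 0.057  0.03   0.28 ]
 [ 0.019  0.022  0.252]
 [-0.005  0.022  0.247]
 [-0.021  0.027  0.242]
 [-0.015  0.027  0.241]
 [-0.011  0.022  0.243]]
```

>>> jog_arm:
  series:
    - [[5, 0, 0], [0, 0, 0]]
    - [[15, 0, 0], [0, 0, 0]]
    - [[45, 0, 0], [0, 0, 0]]
    - [[85, 0, 0], [0, 0, 0]]
    - [[125, 0, 0], [0, 0, 0]]
    - [[125, 0, 0], [0, 0, 0]]

```text
clock: 8.52
tcp_pos: [0.5462, 0.1953, 0.2458]
tool_rot: [-0.126, 0.992, 0.001, 0.0]
wrist_force: [-0.2, 2.4, 2.3]
width: 0.002
gripper_force: 0.0
```

Run:
```python
from h import *
s=ctrl.state(); d=s['tcp_pos']-O; print(s['clock'],d@ex,d@ey,d[2],s['wrist_force']); catch()
t=np.radians(16); Z=rot(t)[:,2]; G=W(-.132,.001,.324)
rel(W(-.11,.06,.42),rot(0),s);rel(G-Z*.081,rot(t),s); rel(G+Z*.019,rot(t),s)
```

```text
8.525 -0.08330565995254445 0.052714584207481485 0.24580143035326554 [-0.18551386  2.36756138  2.31672446]
63
[[ 0.056  0.058  0.282]
 [ 0.055  0.054  0.28 ]
 [ 0.061  0.05   0.279]
 [ 0.054  0.044  0.279]
 [ 0.057  0.034  0.282]
 [ 0.052  0.032  0.28 ]
 [-0.006  0.026  0.245]]
shift mm [  26.5    7.7 -174.2] turn [0.002 0.001 0.002]
shift mm [  26.3  -51.3 -156.2] turn [0.002 0.28  0.002]
shift mm [ 53.9 -51.5 -60.1] turn [0.002 0.28  0.002]
```

The catch is right back (bar at x ≈ 58 mm) and stays there. A slight force of about 3 N suggests the gripper body is brushing the grip, so I'll move left, then up and over.

>>> jog_arm:
  series:
    - [[0, 12, 0], [0, 0, 0]]
    - [[5, 14, -60], [0, 0, 0]]
    - [[15, 14, -120], [0, 0, 0]]
    - [[20, 14, -180], [0, 0, 0]]
    - [[26, -20, -185], [0, 0.14, 0]]
    - [[26, -51, -170], [0, 0.28, 0]]
    - [[26, -51, -156], [0, 0.28, 0]]
    - [[26, -51, -156], [0, 0.28, 0]]
    - [[26, -51, -156], [0, 0.28, 0]]
  gripper: 0

```text
clock: 9.7
tcp_pos: [0.5357, 0.1397, 0.4007]
tool_rot: [-0.125, 0.982, -0.017, -0.139]
wrist_force: [0.1, 0.4, 0.7]
width: 0.999
gripper_force: 0.0
```

Run:
```python
from h import *
s=ctrl.state(); print(s['clock'],s['width'],s['wrist_force']); c=catch()
t=np.radians(16); Z=rot(t)[:,2]; G=W(-.132,.001,.324)
rel(G+Z*.019,rot(t),s)
cv2.imwrite('pics/s4.png',cv2.resize(c['frame'][60:260,190:450],None,fx=3,fy=3))
```

```text
9.7 0.9991663471917595 [0.14910088 0.37057865 0.65001422]
66
[[ 0.057  0.06   0.28 ]
 [ 0.055  0.053  0.28 ]
 [ 0.061  0.049  0.28 ]
 [ 0.053  0.043  0.28 ]
 [ 0.058  0.038  0.279]
 [ 0.053  0.034  0.279]
 [-0.003  0.023  0.248]
 [-0.015  0.027  0.241]]
shift mm [ 2.5 -0.4 99.5] turn [ 0.    -0.001  0.001]
```

View pics/s4.png

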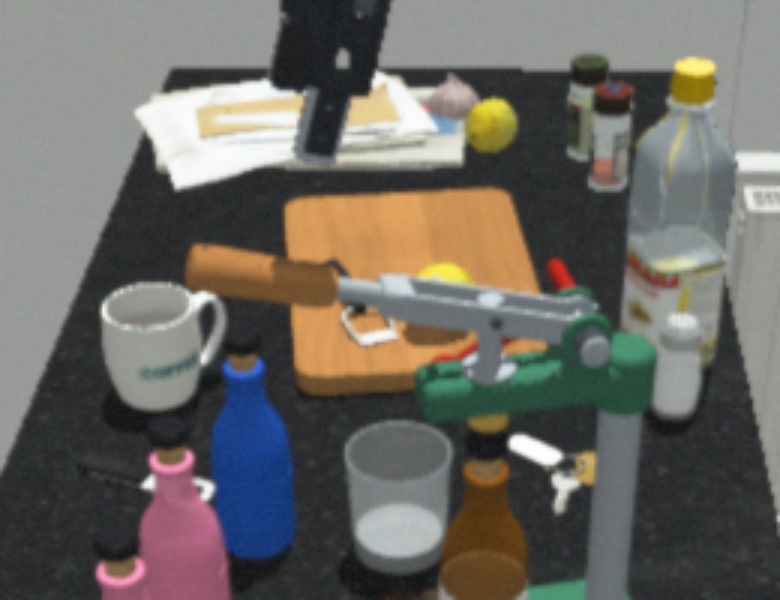

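The catch lies fully back at crop (560,275), and the gripper is open above the grip (crop 265,275). Descending and gripping.

>>> jog_arm:
  series:
    - [[2, 0, 40], [0, 0, 0]]
    - [[2, 0, 75], [0, 0, 0]]
    - [[2, 0, 100], [0, 0, 0]]
    - [[2, 0, 100], [0, 0, 0]]

```text
clock: 10.25
tcp_pos: [0.506, 0.1318, 0.3045]
tool_rot: [-0.125, 0.982, -0.018, -0.14]
wrist_force: [1.4, 0.6, 0.2]
width: 1.0
gripper_force: 0.0
```

>>> jog_arm:
  series:
    - [[0, 0, 0], [0, 0, 0]]
    - [[0, 0, 0], [0, 0, 0]]
    - [[0, 0, 0], [0, 0, 0]]
    - [[0, 0, 0], [0, 0, 0]]
    - [[0, 0, 0], [0, 0, 0]]
    - [[0, 0, 0], [0, 0, 0]]
  gripper: 255
  squeeze: 80

```text
clock: 11.0
tcp_pos: [0.5067, 0.1344, 0.3049]
tool_rot: [-0.125, 0.982, -0.016, -0.139]
wrist_force: [-2.6, 7.7, 0.6]
width: 0.272
gripper_force: 78.2
```

Run:
```python
from h import *
s=ctrl.state(); print(s['clock'],s['width'],s['wrist_force'],s['gripper_force'])
c=read_camera('side'); cv2.imwrite('pics/s5.png',cv2.resize(c['frame'][60:260,190:450],None,fx=3,fy=3))
R0=R.from_quat(s['tool_rot']).as_matrix(); piv=W(.055,0,.270)
for th in np.arange(.06,.55,.06):
    Q=R.from_rotvec(-th*ey).as_matrix()   # grip (at -x) goes down?
    p=piv+Q@(s['tcp_pos']-piv); print(round(th,2),p[2].round(3),end=' '); rel(p,Q@R0,s)
```

```text
11.0 0.27210730411566564 [-2.63428258  7.68490585  0.58426559] 78.18139515994858
0.06 0.293 shift mm [-1.5 -0.  11.6] turn [ 0.   -0.06 -0.  ]
0.12 0.282 shift mm [-3.8 -0.1 23.1] turn [ 0.   -0.12 -0.  ]
0.18 0.27 shift mm [-6.7 -0.1 34.4] turn [ 0.001 -0.18  -0.001]
0.24 0.258 shift mm [-10.2  -0.2  45.5] turn [ 0.001 -0.24  -0.001]
0.3 0.247 shift mm [-14.5  -0.2  56.4] turn [ 0.001 -0.3   -0.001]
0.36 0.235 shift mm [-19.4  -0.3  67. ] turn [ 0.001 -0.36  -0.001]
0.42 0.224 shift mm [-24.9  -0.4  77.3] turn [ 0.001 -0.42  -0.002]
0.48 0.212 shift mm [-31.   -0.4  87.3] turn [ 0.001 -0.48  -0.002]
0.54 0.201 shift mm [-37.7  -0.5  96.9] turn [ 0.002 -0.54  -0.002]
```

View pics/s5.png

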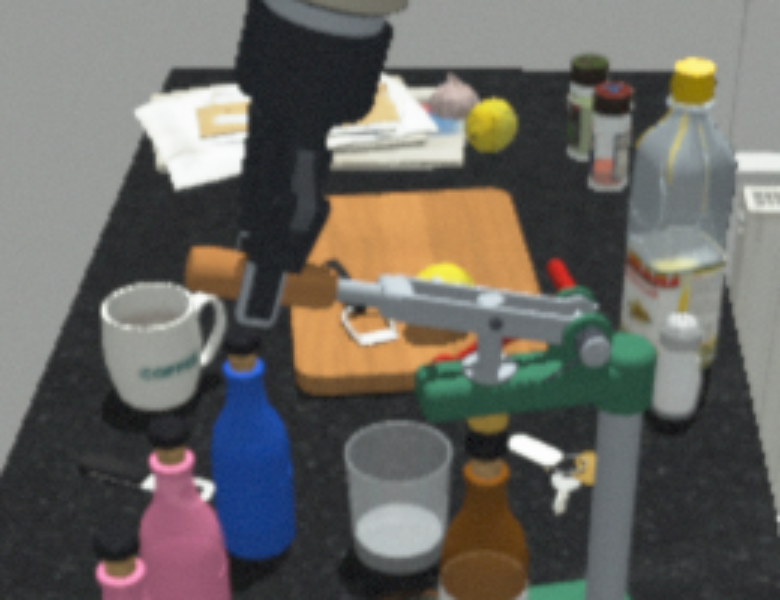

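The fingers hold the grip at its middle (crop 260,280). A sideways force of about 8 N points to a 3 mm offset in y, so I'll take that out while pulling along the arc.

>>> jog_arm:
  series:
    - [[0, 3, 0], [0, 0, 0]]
    - [[-1, 3, 6], [0, -0.03, 0]]
    - [[-1.5, 3, 11.5], [0, -0.06, 0]]
    - [[-3, 3, 17], [0, -0.09, 0]]
    - [[-4, 3, 23], [0, -0.12, 0]]
    - [[-5, 3, 29], [0, -0.15, 0]]
    - [[-7, 3, 34.5], [0, -0.18, 0]]
    - [[-8.5, 3, 40], [0, -0.21, 0]]
    - [[-10, 3, 45.5], [0, -0.24, 0]]
    - [[-12, 3, 51], [0, -0.27, 0]]
    - [[-14.5, 3, 56.5], [0, -0.3, 0]]
    - [[-17, 3, 62], [0, -0.33, 0]]
    - [[-19.5, 3, 67], [0, -0.36, 0]]
    - [[-19.5, 3, 67], [0, -0.36, 0]]

```text
clock: 12.8
tcp_pos: [0.5069, 0.1346, 0.2359]
tool_rot: [-0.125, 0.991, 0.005, 0.04]
wrist_force: [-2.2, 0.3, 9.7]
width: 0.273
gripper_force: 79.1
```

```bash
cat >> h.py <<'E'
def stat():
    s=ctrl.state(); d=s['tcp_pos']-O; Rm=R.from_quat(s['tool_rot']).as_matrix(); g=s['tcp_pos']-.019*Rm[:,2]-W(.055,0,.27)
    print(s['clock'],'force',s['wrist_force'].round(1),'tq',s['ft_torque'].round(2),'grip rel pivot',(g@ex).round(4),(g@ey).round(4),g[2].round(4),'theta',np.radians(16)-np.arctan2(g[2],-g@ex),'tool tilt',np.arcsin(Rm[2,0]),s['gripper_force'])
    return s
E
python3 - <<'E'
from h import *
s=stat(); R0=R.from_quat(s['tool_rot']).as_matrix(); piv=W(.055,0,.270)
for th in np.arange(.03,.2,.03):
    Q=R.from_rotvec(-th*ey).as_matrix(); p=piv+Q@(s['tcp_pos']-piv); rel(p,Q@R0,s)
E
```

```text
12.8 force [-2.2  0.3  9.7] tq [ 0.16  0.68 -0.04] grip rel pivot -0.1931 0.0036 -0.0151 theta 0.3573775638060791 tool tilt -0.08071475642806908 79.1489448815264
shift mm [-0.6 -0.   5.8] turn [-0.   -0.03 -0.  ]
shift mm [-1.5 -0.  11.6] turn [-0.   -0.06 -0.  ]
shift mm [-2.4 -0.  17.3] turn [-0.   -0.09 -0.  ]
shift mm [-3.6 -0.  23.1] turn [-0.   -0.12 -0.  ]
shift mm [-4.9 -0.  28.7] turn [-0.   -0.15 -0.  ]
shift mm [-6.4 -0.  34.4] turn [-0.   -0.18 -0.  ]
```

>>> jog_arm:
  series:
    - [[-0.6, 0, 6], [0, -0.03, 0]]
    - [[-1.5, 0, 11.5], [0, -0.06, 0]]
    - [[-2, 0, 15], [0, -0.075, 0]]
    - [[-2.5, 0, 18], [0, -0.085, 0]]
    - [[-2.5, 0, 20], [0, -0.085, 0]]
    - [[-2.5, 0, 20], [0, -0.085, 0]]

```text
clock: 13.55
tcp_pos: [0.5107, 0.1356, 0.2177]
tool_rot: [-0.125, 0.989, 0.011, 0.082]
wrist_force: [-13.4, -2.1, 25.9]
width: 0.271
gripper_force: 81.1
```

Run:
```python
from h import *
stat(); c=catch(); cv2.imwrite('pics/s6.png',cv2.resize(c['frame'][90:290,190:450],None,fx=3,fy=3))
```

```text
13.55 force [-13.4  -2.1  25.9] tq [-0.31  1.97 -0.01] grip rel pivot -0.1907 0.0036 -0.0335 theta 0.453342161954712 tool tilt -0.16539387597219646 81.05198350045043
82
[[0.057 0.06  0.28 ]
 [0.058 0.053 0.28 ]
 [0.056 0.044 0.281]
 [0.054 0.038 0.28 ]
 [0.053 0.034 0.279]
 [0.014 0.022 0.276]
 [0.009 0.022 0.272]
 [0.011 0.023 0.269]]
```

View pics/s6.png

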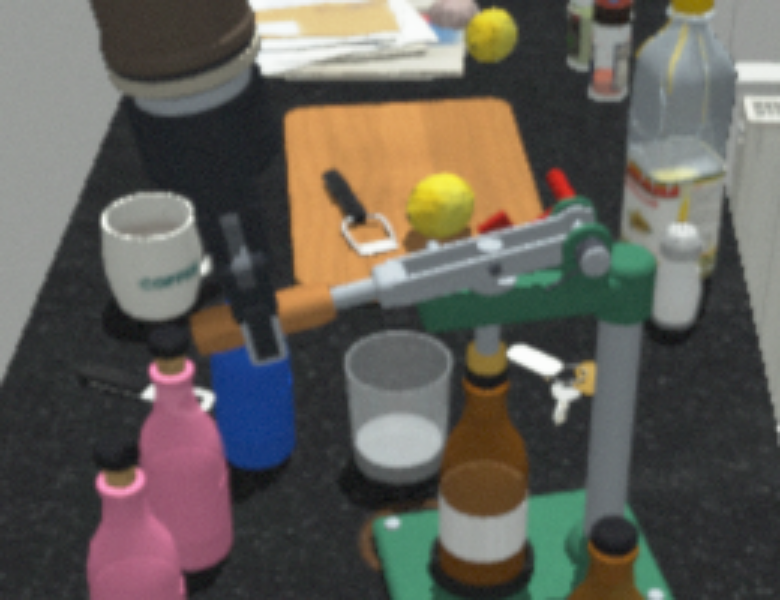

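The brass foot is down on the stopper's black head, which sits on the lip (crop 487,365). The theta estimate is 0.45 and the pull rose to 26 N, so the lever is on its end stop. The catch is still right back, and I can hand in while holding.

>>> jog_arm:
  series:
    - [[0, 0, 0], [0, 0, 0]]
    - [[0, 0, 0], [0, 0, 0]]
    - [[0, 0, 0], [0, 0, 0]]
    - [[0, 0, 0], [0, 0, 0]]

```text
clock: 14.1
tcp_pos: [0.5106, 0.1355, 0.2178]
tool_rot: [-0.125, 0.989, 0.011, 0.082]
wrist_force: [-13.4, -2.3, 24.8]
width: 0.276
gripper_force: 81.0
```

Run:
```python
from h import *
stat(); print(ctrl.hand_in())
```

```text
14.1 force [-13.4  -2.3  24.8] tq [-0.23  1.97 -0.02] grip rel pivot -0.1907 0.0036 -0.0335 theta 0.4530231473136316 tool tilt -0.1654341113880551 81.00532650929836
the job is handed in; nothing more can be done
None
```

I handed the job in at 14.1 s with the catch right back, the stopper pressed home and the gripper still holding the lever down. The catch slipped forward to about 0.54 rad on my first retreat, so I pushed it back again before pulling the lever.

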